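Sort the bedside medicines back into their trays

ROBOT

A 6-joint arm with a two-finger parallel gripper is mounted at the origin on the work surface. World frame = base frame: x ahead of the robot, y to its left, z up, the work surface at z = 0. Lengths are in m, angles in degrees, forces in N, time in s.
With the tool pointing down it reaches from about 0.3 to 0.75 m from the base axis. Payload 8.5 kg.
Tool frame: the origin (TCP) lies between the finger pads; the fingertips stand 19 mm ahead of it and the grasp point (between the pads) is the TCP (robot.tcp_to_tips is the distance from the TCP to the fingertips, in m); z points along the fingers, y is the line along which they close (so a half turn about z gives the same grasp; the last joint's range is limited). The gripper opens to 85 mm and grips with 20 to 120 N. Pads are 22 mm wide; open, the fingers measure 114 mm over their backs; the gripper's body (76 mm by 85 mm) begins 54 mm behind the grasp point. The pads swing forward as they close: fully open they stand 13 mm farther back than shut.
Start: joints at [52.867, 21.807, 74.336, -0, 83.858, -12.336], TCP at [0.231, 0.499, 0.25] pointing down, gripper open.
Joint ranges: [-178.18, 178.18], [-50.72, 133.34], [12.68, 142.11], [-81.47, 261.47], [9.98, 163.14], [-165.26, 165.26]. Speed limits (degrees/s): [136.94, 136.94, 180, 180, 180, 180].

INTERFACE

Orientations are given as a 3x3 rotation matrix whose columns are the frame's x, y, z axes.
In Python, from plant import robot, imaging gives the robot as it stands (robot), with the cameras (imaging).
- The arm moves only by the shell command python3 shift.py, which reads ROWS from standard input. ROWS is a JSON object whose key "offsets" holds a list of rows, 1 to 5 of them, each of 5 numbers: the opening from 0.0 (shut) to 1.0 (fully open), then dx, dy, dz in fractions of the full range, 1 being 0.3 m, then a turn about the tool's z in parts of the range, where 1.0 means 60 degrees; each row is the pose to reach, as a shift and turn from the pose commanded when the command began, along the tool's axes at that moment; what a row does not reach only later rows make up. A row lasts 1/12 s, in which the tool goes at most 0.0417 m and 7.16 degrees, less where a joint would pass 70% of its speed; a pose out of reach is approached as far as the arm can. The fingers move at their own pace and stop on an object; the grip force is fixed at half the most. Time passes only in rows, so rows that do not move let the fingers close. It prints the time, the measured TCP pose, the force, the opening and the grip force at its end. No shift or turn number may pass 1 either way. Input that does not fit is refused with a message, and nothing moves.
- robot.observe(): the state, without advancing time (a new reading comes with each control period).
- imaging.camera(name): name is "side" or "top"; returns the picture (384x512x3 uint8, red, green, blue); there is no depth.
- imaging.calibration(name): a dict with "fx", "fy", "cx", "cy" (pixels), "k1" (the pictures are not rectified: a ray, as slopes to the right and down, at radius r is drawn at 1 + k1 r^2 times it, then the intrinsics apply), "pose" (4x4, takes a point from camera to world coordinates). Camera axes: x right, y up, looking along -z (the intrinsics and any distortion apply to the point x, -y, -z); pixel columns grow to the right and rows downward; lengths in m; the calibration is good to about 2 mm. A picture is of the moment at which its call begins. calibration takes no time and is no camera call.
- robot.job_done(): hands the job in; it is judged then, once.
The state is a dict: "time_s": time; "q": joint angles; "joint_velocities": joint speeds; "joint_torque": joint torques, N m; "eef_pos": TCP position; "tool_rot": TCP orientation; "ft_force": force on the tool from outside, world axes, zero at the start; "ft_torque": the same for the moment, N m; "grip_width": opening from 0.0 (shut) to 1.0 (fully open); "grasp_force": force on a finger pad.
Only numpy, scipy, OpenCV 4.12 (cv2) and the standard library are available. Lean on these libraries where they do the work, as an engineer would, in place of code of your own. Each camera call takes 0.05 s, during which the arm holds its last target. There are 200 camera calls.

TASK

Sort the medicines on the bedside cart: stand each eyedrop bottle upright in the bay of the white tray that has the colour of its cap, lay the pillbox flat, lids up, and stand the pill vial upright side by side on the floor of the grey pill tray, and stand the ointment jar in the steel dish. Leave the cup and the glasses case where they are.

Things in the scene. Friction and masses are not known exactly. Their poses are not given: they have to be found in the camera images.
- drops_blue: Loose eyedrop bottle with blue cap, standing: white round body 28 mm across up to 46 mm high with a blue band, then a blue cap 21 mm across; 70 mm tall in all, about 30 g. Origin at the centre of its underside, z up its axis.
- drops_green: Loose eyedrop bottle with green cap, standing: same shape and size as the blue one, with green cap and green band. Origin at the centre of its underside, z up its axis.
- pill_vial: Loose amber pill vial with a flat white cap and a paper label, standing: 34 mm across, 60 mm tall, about 50 g. Origin at the centre of its underside, z up its axis.
- balm_jar: Loose skin ointment jar, white ceramic with a red screw lid, standing: 46 mm across, 42 mm tall, about 80 g. Origin at the centre of its underside, z up its axis.
- pillbox: Loose flat white pillbox, a row of four sliding lids (yellow, orange, blue, grey) on top; the lids do not move: 104 mm long (along its x), 34 mm wide (y), 26 mm tall with lid tabs to 28 mm, about 70 g. Origin at the centre of its underside, z up.
- eye_tray: Fixed white tray for eyedrops, outside 124 mm (its x) by 64 mm (its y), 16 mm high, walls 4 mm, floor 4 mm thick. A wall as high as the rim splits it across x into two bays, each 56 by 56 mm inside: the blue-floored bay is centred at x = +30 mm, the green-floored bay at x = -30 mm. Origin at the centre of the underside, z up; it may be turned any way round.
- pill_tray: Fixed grey plastic tray for pills, undivided, outside 72 mm (its x) by 186 mm (its y), 10 mm high, walls 3 mm, floor 3 mm thick (inside 66 by 180 mm). Origin at the centre of its underside, z up.
- steel_dish: Fixed round dark steel dish for skin things, outside 74 mm across at the foot and 84 mm at the rim, 12 mm high, wall and floor 3 mm thick. Origin at the centre of its underside, z up.
- cup: Bystander: white ceramic cup, 68 mm across, 75 mm high, loose. Origin at the centre of its underside.
- glasses_case: Bystander: blue glasses case, 130 mm (its x) by 58 mm (y), 36 mm high, loose. Origin at the centre of its underside.

How it is judged:
By the outcome, as a careful person would: the job done as asked, in the order asked, and still so for the second after the job is handed in, with the robot touching nothing.
It also fails if it takes over 128 s, if anything falls off the work surface, if the arm or the gripper's body presses on something with over 40 N, if the wrist force passes 120 N, or if a joint passes its speed limit or range.

## Working session

There is one attempt and no reset: what is moved stays moved. The work goes in short steps, Python scripts to look and compute and a shell command to move; the robot and the scene stay as the last step left them, time stands still between calls to the robot, and variables do not carry over. Pictures are saved under pics/ and viewed, at most 14 in all, crops included, and the job is handed in when it is done.

```bash
ls; mkdir -p pics
python3 - <<'E'
from plant import robot, imaging
import cv2,numpy as np
for n in("top","side"):
    im=imaging.camera(n); cv2.imwrite(f"pics/{n}0.png",im[:,:,::-1]); c=imaging.calibration(n); print(n,{k:(np.round(v,4).tolist()) for k,v in c.items()})
s=robot.observe(); print(s["time_s"],s["eef_pos"],s["tool_rot"],s["grip_width"])
E
```

```text
pics
plant.py
shift.py
top {'fx': 346.931, 'fy': 346.931, 'cx': 252.8884, 'cy': 190.4717, 'k1': 0.0215, 'pose': [[-0.0189, 0.9897, -0.1421, 0.4493], [-0.9996, -0.0214, -0.0157, -0.0019], [-0.0186, 0.1417, 0.9897, 0.8482], [0.0, 0.0, 0.0, 1.0]]}
side {'fx': 396.3084, 'fy': 396.3084, 'cx': 255.6347, 'cy': 194.1, 'k1': 0.0268, 'pose': [[-0.951, 0.212, -0.225, 0.3609], [-0.309, -0.6755, 0.6695, 0.5888], [-0.0101, 0.7062, 0.7079, 0.6841], [0.0, 0.0, 0.0, 1.0]]}
0.1 [0.23053165 0.49909034 0.24976548] [[-9.07797792e-01  4.19407335e-01 -8.09588889e-04]
 [ 4.19408019e-01  9.07797208e-01 -1.06930038e-03]
 [ 2.86470110e-04 -1.31025660e-03 -9.99999101e-01]] 1.0016498704341141
```

View pics/top0.png

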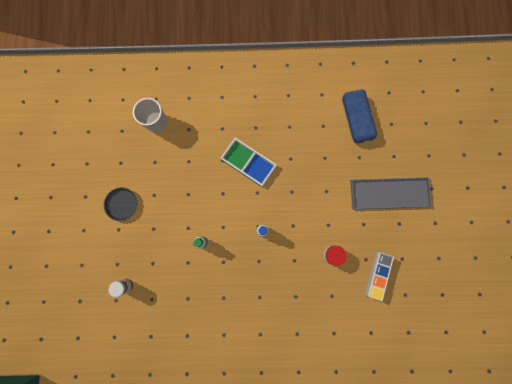

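View pics/side0.png

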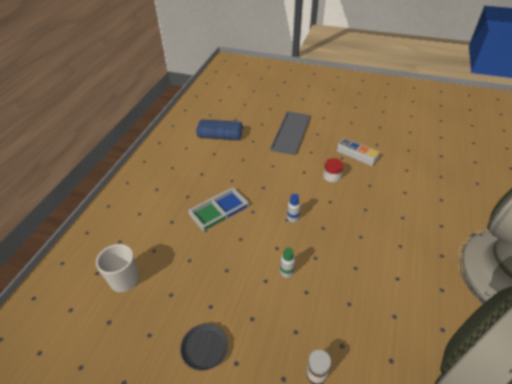

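The top view shows the blue drops cap at (263,231), green cap at (199,243), vial at (118,289), jar lid at (336,256) and pillbox around (380,277). The eye tray is around (248,162), the pill tray (391,194), the dish (121,204), the cup (149,112) and the case (360,116). Everything stands free, and the side view agrees. Next I measure with colour masks.

```bash
cat > h.py <<'E'
from plant import robot, imaging
import cv2, numpy as np
def K(c): return np.array([[c["fx"],0,c["cx"]],[0,c["fy"],c["cy"]],[0,0,1.]])
def cast(name,uv,z):
    c=imaging.calibration(name); P=np.array(c["pose"])
    n=cv2.undistortPoints(np.array(uv,float).reshape(-1,1,2),K(c),np.array([c["k1"],0,0,0.]))[:,0]
    d=np.c_[n[:,0],-n[:,1],-np.ones(len(n))]@P[:3,:3].T; o=P[:3,3]
    return o+d*((z-o[2])/d[:,2])[:,None]
def blobs(im,lo,hi,box,amin=15):
    """contours of an HSV range inside box (u0,v0,u1,v1), largest first"""
    m=cv2.inRange(cv2.cvtColor(im,cv2.COLOR_RGB2HSV),lo,hi); k=np.zeros_like(m)
    u0,v0,u1,v1=box; k[v0:v1,u0:u1]=m[v0:v1,u0:u1]
    cs=cv2.findContours(k,cv2.RETR_EXTERNAL,cv2.CHAIN_APPROX_NONE)[0]
    return sorted([c for c in cs if cv2.contourArea(c)>=amin],key=cv2.contourArea,reverse=True)
def cen(c):
    m=cv2.moments(c); return m["m10"]/m["m00"],m["m01"]/m["m00"]
def rect(name,c,z):
    w=cast(name,c.reshape(-1,2),z)[:,:2]; (x,y),(a,b),t=cv2.minAreaRect((w*1000).astype(np.float32))
    if a<b: a,b,t=b,a,t+90
    return np.round([x,y,a,b,t],1)   # mm, angle of long axis
def goal(x,y,z,yaw=None):
    """shift in tool axes to world x,y,z; yaw = wanted world angle of the tool y axis (mod 180)"""
    s=robot.observe(); R=np.array(s["tool_rot"]); d=R.T@(np.array([x,y,z])-s["eef_pos"])
    a=np.degrees(np.arctan2(R[1,1],R[0,1])); t=0 if yaw is None else -((yaw-a+90)%180-90)
    print("shift",np.round(d,4),"turn",round(t,1),"| yaw",round(a,1),"q6",round(s["q"][5],1),"t",round(s["time_s"],1))
E
cat > m.py <<'E'
from h import *
T=imaging.camera("top");S=imaging.camera("side")
G=((50,120,50),(85,255,255));B=((105,120,50),(125,255,255));W=((0,0,130),(179,70,255));R=((170,120,60),(179,255,255));R2=((0,190,60),(6,255,255));D=((0,0,0),(179,255,75));GY=((90,0,40),(135,90,140))
def cap(n,im,r,box,z):
    for c in blobs(im,*r,box)[:2]: print(n,"disc",np.round(cen(c),1),np.round(cast(n,[cen(c)],z)[0]*1000,1),rect(n,c,z))
def rc(n,im,r,box,z,l):
    for c in blobs(im,*r,box)[:2]: print(l,n,rect(n,c,z))
print("blue");cap("top",T,B,(250,220,275,240),.07);cap("side",S,B,(280,185,305,205),.06)
print("green");cap("top",T,G,(188,232,210,252),.07);cap("side",S,G,(275,240,300,264),.06)
print("vial");cap("top",T,W,(105,278,135,300),.06);cap("side",S,W,(300,345,340,368),.06)
print("jar");cap("top",T,R,(320,240,352,270),.042);cap("top",T,R2,(320,240,352,270),.042);cap("side",S,R,(318,155,350,175),.042)
rc("top",T,W,(362,245,400,306),.026,"pillbox white");rc("side",S,W,(330,135,385,170),.026,"pillbox white")
rc("top",T,W,(215,130,282,192),.016,"eye white");rc("top",T,G,(215,130,282,192),.004,"eyeG");rc("top",T,B,(215,130,282,192),.004,"eyeB")
rc("side",S,W,(180,180,255,235),.016,"eye white");rc("side",S,G,(180,180,255,235),.004,"eyeG");rc("side",S,B,(180,180,255,235),.004,"eyeB")
rc("top",T,GY,(345,170,438,216),.010,"ptray");rc("side",S,GY,(265,105,315,160),.010,"ptray")
rc("top",T,D,(98,182,142,226),.012,"dish");rc("side",S,D,(175,318,235,375),.012,"dish")
E
python3 m.py
```

```text
blue
top disc [262.7 230. ] [471.5  -9.7  70. ] [471.   -9.9  17.3  15.7 133.7]
side disc [294.1 199.2] [474.  -11.7  60. ] [474.  -11.   27.8  13.2 103.8]
green
top disc [197.8 242.2] [447.6 135.1  70. ] [446.9 135.7  15.7  15.4  88.9]
side disc [287.9 253.9] [449.4 134.9  60. ] [449.5 134.   21.6  11.6 104.4]
vial
top disc [115.7 288.8] [349.3 318.   60. ] [349.3 318.1  33.   31.6  28.8]
side disc [319.  359.3] [352.1 315.8  60. ] [353.7 314.8  37.2  26.4  18. ]
jar
top disc [336.  255.4] [ 411.8 -175.3   42. ] [ 411.8 -175.2   42.7   40.7  177.1]
pillbox white top [ 364.2 -273.7  105.4   41.6  160.9]
pillbox white side [ 366.8 -264.   111.9   63.8  161.2]
eye white top [641.8  21.6 126.   65.   55.1]
eyeG top [661.3  46.4  50.5  50.2 144.7]
eyeB top [626.   -2.7  52.3  52.1  54.4]
eye white side [642.1  24.1 131.8  75.4  55.9]
eyeG side [664.9  39.3  40.7  35.2  56.7]
eyeB side [629.8  -9.8  43.4  39.1  53.7]
ptray top [ 556.2 -322.9  189.3   68.1   90.7]
ptray side [ 557.5 -317.3  177.3   62.1   90.6]
dish top [545.2 339.   78.   69.7 163.1]
dish side [545.6 336.1  79.5  71.7 173.2]
```

Both views agree to about 2–3 mm and the sizes match, so I can plan. First is the blue bottle, with finger yaw 145 so the fingers close across the tray's short side.

```bash
python3 -c "
from h import *
goal(.4725,-.0105,.14,145.5)"
```

```text
shift [-0.4334 -0.3611  0.1102] turn -80.3 | yaw 65.2 q6 -12.3 t 0.2
```

The manual's scale: shifts go in shares of 0.3 m and turns go in shares of 60 degrees. Converting my numbers, -0.156 m / 0.3 = -0.52, -0.13 m / 0.3 = -0.4333.

```bash
echo '{"offsets": [[0.7,-0.52,-0.4333,0.12,0],[0.7,-0.52,-0.4333,0.12,0],[0.7,-0.52,-0.4333,0.12,0],[0.7,-0.52,-0.4333,0.12,0],[0.7,-0.52,-0.4333,0.12,0]]}' | python3 shift.py
echo '{"offsets": [[0.7,-0.52,-0.4333,0.12,0],[0.7,-0.52,-0.4333,0.12,0],[0.7,-0.52,-0.4333,0.12,0],[0.7,-0.52,-0.4333,0.12,0],[0.7,-0.52,-0.4333,0.12,0]]}' | python3 shift.py
echo '{"offsets": [[0.7,-0.4033,-0.3367,0.12,-0.5833],[0.7,-0.4033,-0.3367,0.12,-0.5833],[0.7,-0.4033,-0.3367,0.12,-0.5833],[0.7,-0.4033,-0.3367,0.12,-0.5833],[0.7,-0.4033,-0.3367,0.12,-0.5833]]}' | python3 shift.py
echo '{"offsets": [[0.7,0,0,0,-0.5833],[0.7,0,0,0,-0.5833],[0.7,0,0,0,-0.5833],[0.7,0,0,0,-0.5833],[0.7,0,0,0,-0.5833]]}' | python3 shift.py
python3 -c "
from h import *
goal(.4725,-.0105,.040,145.5)"
```

```text
time_s: 0.62
eef_pos: [0.318, 0.314, 0.2139]
tool_rot: [[-0.908, 0.419, 0.0], [0.419, 0.908, -0.0], [-0.0, -0.0, -1.0]]
ft_force: [1.3, 0.3, -0.3]
grip_width: 0.698
grasp_force: 0.0
time_s: 1.03
eef_pos: [0.4053, 0.1303, 0.1781]
tool_rot: [[-0.908, 0.42, 0.0], [0.42, 0.908, -0.0], [-0.0, 0.0, -1.0]]
ft_force: [1.2, 0.6, 0.5]
grip_width: 0.699
grasp_force: 0.0
time_s: 1.45
eef_pos: [0.4739, -0.014, 0.1413]
tool_rot: [[-0.99, -0.14, -0.0], [-0.14, 0.99, -0.001], [0.0, -0.001, -1.0]]
ft_force: [0.3, -0.2, -0.3]
grip_width: 0.7
grasp_force: 0.0
time_s: 1.87
eef_pos: [0.4723, -0.0101, 0.1422]
tool_rot: [[-0.728, -0.685, -0.0], [-0.685, 0.728, 0.0], [0.0, 0.0, -1.0]]
ft_force: [0.6, -0.7, 0.7]
grip_width: 0.7
grasp_force: 0.0
shift [ 1.000e-04 -4.000e-04  1.022e-01] turn -12.2 | yaw 133.3 q6 -148.9 t 1.9
```

In the tool's units: 35 degrees / 60 = 0.5833.

```bash
for i in 1; do :; done
echo '{"offsets": [[0.7,0,0,0,0.5833],[0.7,0,0,0,0.5833],[0.7,0,0,0,0.5833],[0.7,0,0,0,0.5833],[0.7,0,0,0,0.5833]]}' | python3 shift.py >/dev/null
echo '{"offsets": [[0.7,0,0,0,0.5833],[0.7,0,0,0,0.5833],[0.7,0,0,0,0.5833],[0.7,0,0,0,0.5833],[0.7,0,0,0,0.5833]]}' | python3 shift.py >/dev/null
echo '{"offsets": [[0.7,0,0,0,0.5833],[0.7,0,0,0,0.5833],[0.7,0,0,0,0.5833],[0.7,0,0,0,0.5833],[0.7,0,0,0,0.5833]]}' | python3 shift.py >/dev/null
echo '{"offsets": [[0.7,0,0,0,0.5833],[0.7,0,0,0,0.5833],[0.7,0,0,0,0.5833],[0.7,0,0,0,0.5833],[0.7,0,0,0,0.5833]]}' | python3 shift.py >/dev/null
echo '{"offsets": [[0.7,0,0,0,0.4667],[0.7,0,0,0,0.4667],[0.7,0,0,0,0.4667],[0.7,0,0,0,0.4667],[0.7,0,0,0,0.4667]]}' | python3 shift.py 
python3 -c "
from h import *
goal(.4725,-.0105,.040,145.5);print(robot.observe()['q'])"
```

```text
time_s: 3.95
eef_pos: [0.4723, -0.01, 0.1423]
tool_rot: [[0.578, 0.816, -0.0], [0.816, -0.578, 0.0], [-0.0, -0.0, -1.0]]
ft_force: [-0.9, -0.2, -0.1]
grip_width: 0.696
grasp_force: 0.0
shift [-0.0003  0.0005  0.1023] turn -0.8 | yaw -35.3 q6 19.7 t 4.0
[-1.56199456e+01  2.09225177e+01  9.60775166e+01  1.53838741e-03
  6.30110452e+01  1.97064666e+01]
```

In the tool's units: 0.102 m / 0.3 = 0.34, 0.09 m / 0.3 = 0.3.

```bash
echo '{"offsets": [[0.7,0,0,0.1167,0],[0.7,0,0,0.2333,0],[0.7,0,0,0.3,0],[0.7,0,0,0.34,0],[0.7,0,0,0.34,0]]}' | python3 shift.py
echo '{"offsets": [[0,0,0,0,0],[0,0,0,0,0],[0,0,0,0,0],[0,0,0,0,0],[0,0,0,0,0]]}' | python3 shift.py
echo '{"offsets": [[0,0,0,0,0],[0,0,0,-0.0667,0],[0,0,0,-0.2,0],[0,0,0,-0.3333,0],[0,0,0,-0.3333,0]]}' | python3 shift.py
python3 -c "
from h import *
goal(.626,-.003,.14)"
```

```text
time_s: 4.37
eef_pos: [0.4712, -0.0098, 0.0381]
tool_rot: [[0.572, 0.82, -0.005], [0.82, -0.572, 0.001], [-0.002, -0.005, -1.0]]
ft_force: [-0.2, -0.1, 0.2]
grip_width: 0.7
grasp_force: 0.0
time_s: 4.78
eef_pos: [0.4729, -0.0102, 0.0415]
tool_rot: [[0.574, 0.819, 0.002], [0.819, -0.574, -0.001], [0.001, 0.002, -1.0]]
ft_force: [-1.5, -0.3, 6.6]
grip_width: 0.305
grasp_force: 59.1
time_s: 5.2
eef_pos: [0.4751, -0.0106, 0.1472]
tool_rot: [[0.574, 0.819, 0.012], [0.819, -0.574, -0.003], [0.004, 0.012, -1.0]]
ft_force: [1.3, -0.7, -0.2]
grip_width: 0.303
grasp_force: 59.3
shift [0.0929 0.1191 0.0091] turn 0 | yaw -35.0 q6 19.4 t 5.2
```

In the tool's units: 0.119 m / 0.3 = 0.3967, 0.095 m / 0.3 = 0.3167.

```bash
echo '{"offsets": [[0,0.0833,0.1,0,0],[0,0.1667,0.2,0,0],[0,0.25,0.3167,0,0],[0,0.31,0.3967,0,0],[0,0.31,0.3967,0,0]]}' | python3 shift.py >/dev/null
echo '{"offsets": [[0,0,0,0,0],[0,0,0,0,0]]}' | python3 shift.py
python3 -c "
from h import *
goal(.626,-.003,.0455)"
```

```text
time_s: 5.78
eef_pos: [0.6225, -0.0023, 0.1404]
tool_rot: [[0.575, 0.818, -0.001], [0.818, -0.575, 0.0], [-0.0, -0.001, -1.0]]
ft_force: [0.5, 0.6, 0.6]
grip_width: 0.307
grasp_force: 59.3
shift [0.0014 0.0033 0.0949] turn 0 | yaw -35.1 q6 24.0 t 5.8
```

In the tool's units: 0.094 m / 0.3 = 0.3133, 0.092 m / 0.3 = 0.3067.

```bash
echo '{"offsets": [[0,0.0033,0.01,0.1167,0],[0,0.0033,0.01,0.2167,0],[0,0.0033,0.01,0.2833,0],[0,0.0033,0.01,0.3067,0],[0,0.0033,0.01,0.3133,0]]}' | python3 shift.py
echo '{"offsets": [[0,0,0,0,0],[0,0,0,0,0],[0,0,0,0,0]]}' | python3 shift.py
python3 -c "
from h import *
goal(.626,-.003,.0455)
for n in('top','side'): cv2.imwrite(f'pics/{n}1.png',cv2.resize(imaging.camera(n)[110:270,150:350,::-1],None,fx=3,fy=3))"
```

```text
time_s: 6.2
eef_pos: [0.6252, -0.0032, 0.0461]
tool_rot: [[0.575, 0.818, -0.002], [0.818, -0.575, 0.0], [-0.001, -0.002, -1.0]]
ft_force: [0.5, -0.2, 0.3]
grip_width: 0.309
grasp_force: 59.3
time_s: 6.45
eef_pos: [0.6267, -0.0034, 0.0478]
tool_rot: [[0.575, 0.818, 0.002], [0.818, -0.575, -0.0], [0.001, 0.002, -1.0]]
ft_force: [-0.1, -0.4, -0.2]
grip_width: 0.307
grasp_force: 59.3
shift [-0.0001 -0.0008  0.0023] turn 0 | yaw -35.1 q6 24.0 t 6.5
```

View pics/side1.png

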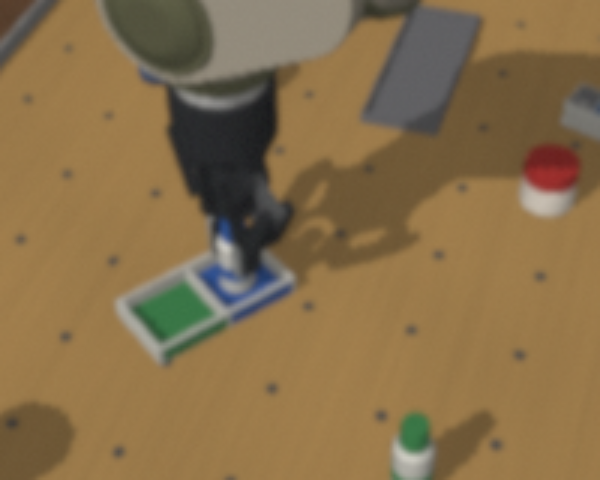

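The side crop shows the bottle held upright at about (236,265), over the blue floor and clear of the walls. I'll lower the last 3 mm, release and lift.

In the tool's units: 0.003 m / 0.3 = 0.01, 0.002 m / 0.3 = 0.0067.

```bash
echo '{"offsets": [[0,0,0,0.0067,0],[0,0,0,0.01,0],[0,0,0,0.01,0],[0,0,0,0.01,0]]}' | python3 shift.py
echo '{"offsets": [[0.5,0,0,0,0],[0.5,0,0,0,0],[0.5,0,0,0,0],[0.5,0,0,0,0]]}' | python3 shift.py
echo '{"offsets": [[0.5,0,0,-0.0333,0],[0.5,0,0,-0.1333,0],[0.5,0,0,-0.25,0],[0.5,0,0,-0.3167,0],[0.5,0,0,-0.3167,0]]}' | python3 shift.py
python3 -c "
from h import *
goal(.448,.135,.14)"
```

```text
time_s: 6.88
eef_pos: [0.6267, -0.0033, 0.0455]
tool_rot: [[0.575, 0.818, 0.002], [0.818, -0.575, -0.001], [0.001, 0.002, -1.0]]
ft_force: [-4.6, 0.8, 13.7]
grip_width: 0.305
grasp_force: 60.9
time_s: 7.22
eef_pos: [0.6261, -0.0032, 0.0431]
tool_rot: [[0.575, 0.818, -0.0], [0.818, -0.575, 0.0], [-0.0, -0.0, -1.0]]
ft_force: [-0.5, -0.0, 0.6]
grip_width: 0.497
grasp_force: 0.0
time_s: 7.63
eef_pos: [0.6281, -0.0035, 0.144]
tool_rot: [[0.575, 0.818, 0.009], [0.818, -0.575, -0.002], [0.004, 0.008, -1.0]]
ft_force: [-0.2, -0.7, 0.6]
grip_width: 0.498
grasp_force: 0.0
shift [ 0.0098 -0.227   0.0021] turn 0 | yaw -35.1 q6 24.0 t 7.6
```

In the tool's units: -0.2 m / 0.3 = -0.6667, -0.16 m / 0.3 = -0.5333.

```bash
echo '{"offsets": [[0.7,0,-0.1333,0,0],[0.7,0,-0.2667,0,0],[0.7,0.0167,-0.4,0,0],[0.7,0.0333,-0.5333,0,0],[0.7,0.0333,-0.6667,0,0]]}' | python3 shift.py >/dev/null
echo '{"offsets": [[0.7,0,-0.09,0,0],[0.7,0,-0.09,0,0],[0.7,0,-0.09,0,0]]}' | python3 shift.py
python3 -c "
from h import *
goal(.4485,.135,.041,145.5)"
```

```text
time_s: 8.3
eef_pos: [0.4454, 0.1361, 0.1386]
tool_rot: [[0.573, 0.819, 0.0], [0.819, -0.573, -0.0], [-0.0, 0.0, -1.0]]
ft_force: [0.4, -0.3, 0.2]
grip_width: 0.701
grasp_force: 0.0
shift [0.0009 0.0031 0.0976] turn -0.5 | yaw -35.0 q6 37.4 t 8.3
```

In the tool's units: 0.098 m / 0.3 = 0.3267, 0.09 m / 0.3 = 0.3.

```bash
echo '{"offsets": [[0.7,0.0033,0.01,0.1,0],[0.7,0.0033,0.01,0.2167,0],[0.7,0.0033,0.01,0.3,0],[0.7,0.0033,0.01,0.3267,0],[0.7,0.0033,0.01,0.3267,0]]}' | python3 shift.py
echo '{"offsets": [[0,0,0,0,0],[0,0,0,0,0],[0,0,0,0,0],[0,0,0,0,0],[0,0,0,0,0]]}' | python3 shift.py
echo '{"offsets": [[0,0,0,0,0],[0,0,0,-0.0667,0],[0,0,0,-0.2,0],[0,0,0,-0.3333,0],[0,0,0,-0.3333,0]]}' | python3 shift.py
python3 -c "
from h import *
goal(.659,.0465,.14)"
```

```text
time_s: 8.72
eef_pos: [0.4493, 0.1339, 0.0388]
tool_rot: [[0.576, 0.818, -0.004], [0.818, -0.576, -0.0], [-0.002, -0.003, -1.0]]
ft_force: [-0.1, -0.1, 0.6]
grip_width: 0.701
grasp_force: 0.0
time_s: 9.13
eef_pos: [0.4502, 0.1345, 0.0419]
tool_rot: [[0.575, 0.818, 0.004], [0.818, -0.575, -0.0], [0.002, 0.003, -1.0]]
ft_force: [-0.6, -1.8, 5.3]
grip_width: 0.302
grasp_force: 59.0
time_s: 9.55
eef_pos: [0.4521, 0.1348, 0.1475]
tool_rot: [[0.575, 0.818, 0.013], [0.818, -0.575, 0.001], [0.008, 0.011, -1.0]]
ft_force: [0.5, -0.2, 0.7]
grip_width: 0.303
grasp_force: 59.1
shift [0.0466 0.22   0.0102] turn 0 | yaw -35.1 q6 37.3 t 9.6
```

In the tool's units: 0.185 m / 0.3 = 0.6167, 0.15 m / 0.3 = 0.5.

```bash
echo '{"offsets": [[0,0.0267,0.1167,0,0],[0,0.0533,0.2333,0,0],[0,0.08,0.3667,0,0],[0,0.1067,0.5,0,0],[0,0.1333,0.6167,0,0]]}' | python3 shift.py >/dev/null
echo '{"offsets": [[0,0.0233,0.1167,0,0],[0,0.0233,0.1167,0,0],[0,0.0233,0.1167,0,0]]}' | python3 shift.py
python3 -c "
from h import *
goal(.659,.0465,.050)"
```

```text
time_s: 10.22
eef_pos: [0.6571, 0.0456, 0.1403]
tool_rot: [[0.576, 0.817, 0.001], [0.817, -0.576, -0.0], [0.0, 0.001, -1.0]]
ft_force: [-0.5, 0.2, -0.1]
grip_width: 0.3
grasp_force: 59.2
shift [0.0018 0.001  0.0903] turn 0 | yaw -35.2 q6 28.9 t 10.2
```

In the tool's units: 0.09 m / 0.3 = 0.3, 0.085 m / 0.3 = 0.2833.

```bash
echo '{"offsets": [[0,0.0033,0.0033,0.1167,0],[0,0.0033,0.0033,0.2333,0],[0,0.0033,0.0033,0.2833,0],[0,0.0033,0.0033,0.3,0],[0,0.0033,0.0033,0.3,0]]}' | python3 shift.py >/dev/null
echo '{"offsets": [[0,0,0,0.0033,0],[0,0,0,0.0067,0],[0,0,0,0.01,0],[0,0,0,0.0133,0],[0,0,0,0.0133,0]]}' | python3 shift.py
```

```text
time_s: 11.05
eef_pos: [0.6577, 0.0467, 0.0468]
tool_rot: [[0.575, 0.818, 0.001], [0.818, -0.575, -0.0], [0.0, 0.001, -1.0]]
ft_force: [0.3, -0.2, 0.3]
grip_width: 0.308
grasp_force: 59.2
```

In the tool's units: 0.0015 m / 0.3 = 0.005, 0.001 m / 0.3 = 0.0033.

```bash
echo '{"offsets": [[0,0,0,0.0033,0],[0,0,0,0.005,0],[0,0,0,0.005,0]]}' | python3 shift.py
echo '{"offsets": [[0.5,0,0,0,0],[0.5,0,0,0,0],[0.5,0,0,0,0],[0.5,0,0,0,0]]}' | python3 shift.py
echo '{"offsets": [[0.5,0,0,-0.0333,0],[0.5,0,0,-0.1333,0],[0.5,0,0,-0.25,0],[0.5,0,0,-0.3833,0],[0.5,0,0,-0.3833,0]]}' | python3 shift.py
python3 -c "
from h import *
goal(.363,-.276,.15,71)"
```

```text
time_s: 11.3
eef_pos: [0.6579, 0.0467, 0.0459]
tool_rot: [[0.575, 0.818, 0.001], [0.818, -0.575, -0.0], [0.0, 0.001, -1.0]]
ft_force: [-2.2, 0.6, 6.5]
grip_width: 0.304
grasp_force: 60.0
time_s: 11.63
eef_pos: [0.6576, 0.0467, 0.0446]
tool_rot: [[0.575, 0.818, -0.0], [0.818, -0.575, 0.0], [-0.0, -0.0, -1.0]]
ft_force: [0.4, -0.1, -0.5]
grip_width: 0.5
grasp_force: 0.0
time_s: 12.05
eef_pos: [0.6604, 0.0465, 0.1691]
tool_rot: [[0.575, 0.818, 0.014], [0.818, -0.575, -0.002], [0.007, 0.013, -1.0]]
ft_force: [0.8, 0.8, 1.3]
grip_width: 0.501
grasp_force: 0.0
shift [-0.435  -0.0582  0.0153] turn 73.9 | yaw -35.1 q6 28.9 t 12.1
```

In the tool's units: -0.2 m / 0.3 = -0.6667, -0.16 m / 0.3 = -0.5333.

```bash
echo '{"offsets": [[0.7,-0.1333,-0.0167,0,0],[0.7,-0.2667,-0.0333,0,0],[0.7,-0.4,-0.05,0,0],[0.7,-0.5333,-0.0667,0,0],[0.7,-0.6667,-0.0833,0,0]]}' | python3 shift.py >/dev/null
echo '{"offsets": [[0.7,-0.1333,-0.0167,0,0],[0.7,-0.2667,-0.0333,0,0],[0.7,-0.4,-0.05,0,0],[0.7,-0.5333,-0.0667,0,0],[0.7,-0.6667,-0.0833,0,0]]}' | python3 shift.py >/dev/null
echo '{"offsets": [[0.7,-0.1167,-0.0267,0,0.5833],[0.7,-0.1167,-0.0267,0,0.5833],[0.7,-0.1167,-0.0267,0,0.5833],[0.7,-0.1167,-0.0267,0,0.5833],[0.7,-0.1167,-0.0267,0,0.5833]]}' | python3 shift.py >/dev/null
echo '{"offsets": [[0.7,0,0,0,0.5833],[0.7,0,0,0,0.5833],[0.7,0,0,0,0.5833],[0.7,0,0,0,0.5833],[0.7,0,0,0,0.5833]]}' | python3 shift.py
python3 -c "
from h import *
goal(.363,-.276,.028,71)
for n in('top','side'): cv2.imwrite(f'pics/{n}2.png',cv2.resize(imaging.camera(n)[90:320,170:512,::-1],None,fx=2,fy=2))"
```

```text
time_s: 13.72
eef_pos: [0.3602, -0.2759, 0.1604]
tool_rot: [[0.964, -0.266, 0.001], [-0.266, -0.964, -0.001], [0.001, 0.001, -1.0]]
ft_force: [0.1, -0.7, 0.4]
grip_width: 0.698
grasp_force: 0.0
shift [ 0.0026 -0.0008  0.1324] turn 3.5 | yaw -105.5 q6 53.0 t 13.7
```

View pics/top2.png

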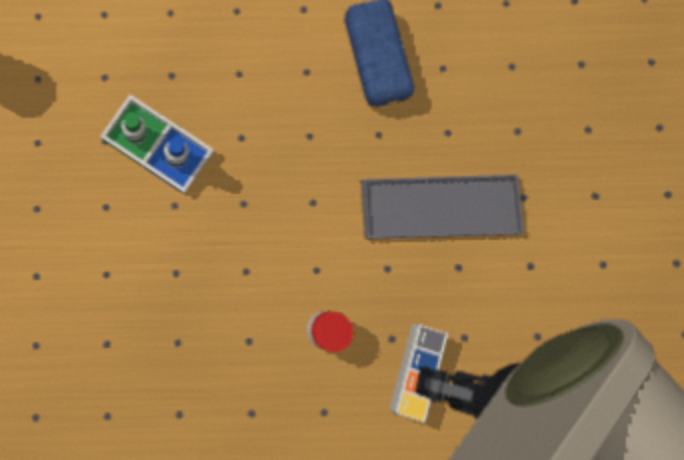

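View pics/side2.png

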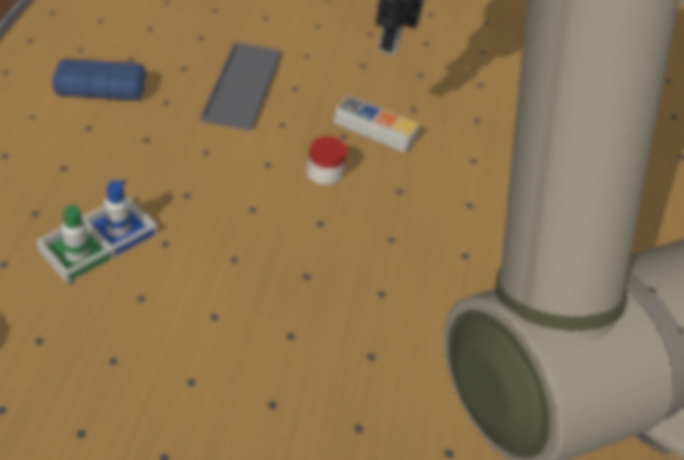

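Both bottles stand in the bays of their colours: green at (132,125) and blue at (178,150) in the top crop. The box's top face is centred near crop (424,373), which is pixel (382,276.5).

```bash
python3 -c "
from h import *
p=cast('top',[(382,276.5)],.026)[0];print(p)
im=cv2.imread('pics/top0.png')[:,:,::-1].copy()
c=blobs(im,(105,120,50),(125,255,255),(368,260,398,282))[0];print('blue lid top',rect('top',c,.026))
im=cv2.imread('pics/side0.png')[:,:,::-1].copy()
c=blobs(im,(105,90,50),(125,255,255),(335,135,385,165))
print('blue lid side',[rect('side',k,.026) for k in c])
goal(p[0],p[1],.03,71)"
```

```text
[ 0.36217274 -0.28047389  0.026     ]
blue lid top [ 375.5 -281.6   24.2   19.5   70.6]
blue lid side []
shift [0.003  0.0038 0.1303] turn 3.8 | yaw -105.2 q6 52.7 t 13.8
```

In the tool's units: 0.132 m / 0.3 = 0.44, 0.125 m / 0.3 = 0.4167, 3.7 degrees / 60 = 0.0617.

```bash
echo '{"offsets": [[0.7,0.01,0.0067,0.1333,0.0617],[0.7,0.01,0.0067,0.2667,0.0617],[0.7,0.01,0.0067,0.3667,0.0617],[0.7,0.01,0.0067,0.4167,0.0617],[0.7,0.01,0.0067,0.44,0.0617]]}' | python3 shift.py 
echo '{"offsets": [[0,0,0,0,0],[0,0,0,0,0],[0,0,0,0,0],[0,0,0,0,0],[0,0,0,0,0]]}' | python3 shift.py
echo '{"offsets": [[0,0,0,0,0],[0,0,0,-0.0333,0],[0,0,0,-0.1333,0],[0,0,0,-0.2333,0],[0,0,0,-0.2333,0]]}' | python3 shift.py
python3 -c "
from h import *
goal(.556,-.290,.10,.7)
im=imaging.camera('side');cv2.imwrite('pics/side3.png',cv2.resize(im[80:220,250:450,::-1],None,fx=3,fy=3))"
```

```text
time_s: 14.23
eef_pos: [0.362, -0.278, 0.026]
tool_rot: [[0.948, -0.319, -0.002], [-0.319, -0.948, 0.003], [-0.003, -0.002, -1.0]]
ft_force: [-0.0, 1.3, 0.9]
grip_width: 0.699
grasp_force: 0.0
time_s: 14.65
eef_pos: [0.3629, -0.2791, 0.029]
tool_rot: [[0.947, -0.322, 0.002], [-0.322, -0.947, -0.002], [0.002, 0.001, -1.0]]
ft_force: [-0.0, 1.0, 8.3]
grip_width: 0.38
grasp_force: 60.9
time_s: 15.07
eef_pos: [0.3639, -0.2802, 0.1026]
tool_rot: [[0.947, -0.322, 0.006], [-0.322, -0.947, -0.007], [0.008, 0.005, -1.0]]
ft_force: [0.7, -0.9, -0.5]
grip_width: 0.381
grasp_force: 60.0
shift [ 0.185  -0.0525  0.0037] turn 70.5 | yaw -108.8 q6 56.3 t 15.1
```

View pics/side3.png

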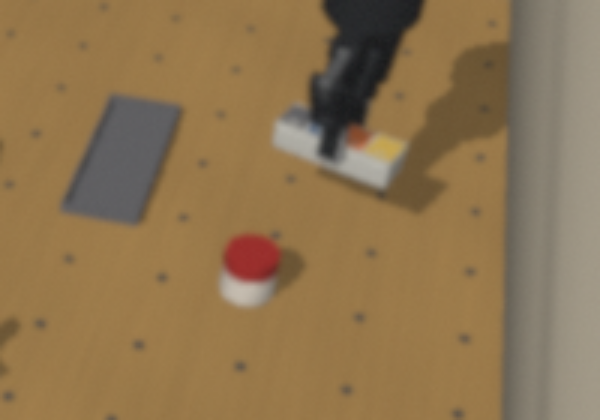

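In the tool's units: -35 degrees / 60 = -0.5833.

```bash
echo '{"offsets": [[0,0,0,0,-0.1167],[0,0,0,0,-0.2333],[0,0,0,0,-0.35],[0,0,0,0,-0.4667],[0,0,0,0,-0.5833]]}' | python3 shift.py >/dev/null
echo '{"offsets": [[0,0,0,0,-0.1167],[0,0,0,0,-0.2333],[0,0,0,0,-0.35],[0,0,0,0,-0.4667],[0,0,0,0,-0.5833]]}' | python3 shift.py >/dev/null
echo '{"offsets": [[0,0,0,0,-0.1167],[0,0,0,0,-0.2333],[0,0,0,0,-0.35],[0,0,0,0,-0.4667],[0,0,0,0,-0.5833]]}' | python3 shift.py >/dev/null
echo '{"offsets": [[0,0,0,0,-0.075],[0,0,0,0,-0.075]]}' | python3 shift.py
python3 -c "
from h import *
goal(.5565,-.348,.1,.7)"
```

```text
time_s: 16.53
eef_pos: [0.3622, -0.2782, 0.0971]
tool_rot: [[-0.015, 1.0, -0.001], [1.0, 0.015, 0.001], [0.001, -0.001, -1.0]]
ft_force: [-0.5, -0.0, -0.9]
grip_width: 0.382
grasp_force: 60.0
shift [-0.0727  0.1932 -0.0031] turn 0.2 | yaw 0.9 q6 -53.3 t 16.5
```

In the tool's units: 0.172 m / 0.3 = 0.5733, 0.144 m / 0.3 = 0.48.

```bash
echo '{"offsets": [[0,-0.04,0.1,0,0],[0,-0.0867,0.2267,0,0],[0,-0.1333,0.3533,0,0],[0,-0.18,0.48,0,0],[0,-0.2167,0.5733,0,0]]}' | python3 shift.py >/dev/null
echo '{"offsets": [[0,-0.0267,0.07,0,0],[0,-0.0267,0.07,0,0],[0,-0.0267,0.07,0,0],[0,-0.0267,0.07,0,0]]}' | python3 shift.py
python3 -c "
from h import *
goal(.5565,-.348,.036,.7)
for n,b in(('top',(120,260,300,480)),('side',(70,210,200,400))): cv2.imwrite(f'pics/{n}4.png',cv2.resize(imaging.camera(n)[b[0]:b[1],b[2]:b[3],::-1],None,fx=3,fy=3))"
```

```text
time_s: 17.28
eef_pos: [0.5555, -0.3487, 0.097]
tool_rot: [[-0.011, 1.0, -0.002], [1.0, 0.011, 0.001], [0.001, -0.002, -1.0]]
ft_force: [0.5, 0.3, -0.8]
grip_width: 0.381
grasp_force: 60.0
shift [0.0006 0.0011 0.061 ] turn -0.1 | yaw 0.6 q6 -43.1 t 17.3
```

View pics/top4.png

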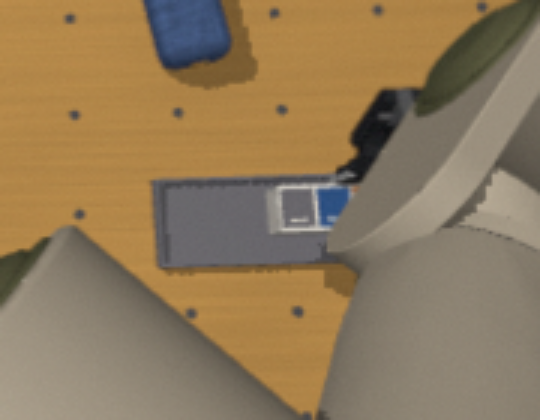

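In the tool's units: 0.06 m / 0.3 = 0.2, 0.05 m / 0.3 = 0.1667.

```bash
python3 -c "
from h import *
print(cast('top',[(391.5,182),(391.5,196.5)],.095))
print(cast('top',[(352.5,181),(354,209)],.01))"
echo '{"offsets": [[0,0,0.0033,0.1,0],[0,0,0.0033,0.1667,0],[0,0,0.0033,0.2,0],[0,0,0.0033,0.2,0]]}' | python3 shift.py
```

```text
[[ 0.56953379 -0.29214533  0.095     ]
 [ 0.53776045 -0.2897626   0.095     ]]
[[ 0.58766505 -0.23144541  0.01      ]
 [ 0.51936035 -0.23095787  0.01      ]]
time_s: 17.72
eef_pos: [0.556, -0.3484, 0.0358]
tool_rot: [[-0.011, 1.0, -0.003], [1.0, 0.011, 0.003], [0.003, -0.003, -1.0]]
ft_force: [0.3, 0.1, 0.3]
grip_width: 0.38
grasp_force: 60.0
```

In the tool's units: -0.004 m / 0.3 = -0.0133, 0.003 m / 0.3 = 0.01.

```bash
echo '{"offsets": [[0,-0.0133,0,0,0],[0,-0.0133,0,0.0067,0],[0,-0.0133,0,0.01,0],[0,-0.0133,0,0.01,0]]}' | python3 shift.py
echo '{"offsets": [[0,0,0,0.0033,0],[0,0,0,0.0067,0],[0,0,0,0.0067,0]]}' | python3 shift.py
```

```text
time_s: 18.05
eef_pos: [0.5576, -0.3534, 0.0356]
tool_rot: [[-0.012, 1.0, 0.001], [1.0, 0.012, -0.001], [-0.001, 0.001, -1.0]]
ft_force: [-0.2, 0.2, -0.2]
grip_width: 0.382
grasp_force: 60.0
time_s: 18.3
eef_pos: [0.5574, -0.3531, 0.0328]
tool_rot: [[-0.012, 1.0, -0.0], [1.0, 0.012, 0.0], [0.0, -0.0, -1.0]]
ft_force: [0.6, -0.3, -0.1]
grip_width: 0.381
grasp_force: 60.0
```

In the tool's units: 0.002 m / 0.3 = 0.0067, 0.001 m / 0.3 = 0.0033.

```bash
echo '{"offsets": [[0,0,0,0.0033,0],[0,0,0,0.0067,0],[0,0,0,0.0067,0]]}' | python3 shift.py
```

```text
time_s: 18.55
eef_pos: [0.5575, -0.3532, 0.0321]
tool_rot: [[-0.012, 1.0, 0.0], [1.0, 0.012, -0.001], [-0.001, 0.0, -1.0]]
ft_force: [-2.4, 1.8, 8.4]
grip_width: 0.384
grasp_force: 61.1
```

In the tool's units: -0.11 m / 0.3 = -0.3667, -0.01 m / 0.3 = -0.0333.

```bash
echo '{"offsets": [[0.55,0,0,0,0],[0.55,0,0,0,0],[0.55,0,0,0,0],[0.55,0,0,0,0]]}' | python3 shift.py
echo '{"offsets": [[0.55,0,0,-0.0333,0],[0.55,0,0,-0.1333,0],[0.55,0,0,-0.2667,0],[0.55,0,0,-0.3667,0],[0.55,0,0,-0.3667,0]]}' | python3 shift.py
python3 -c "
from h import *
goal(.3505,.317,.14)"
```

```text
time_s: 18.88
eef_pos: [0.5574, -0.3532, 0.0306]
tool_rot: [[-0.012, 1.0, -0.0], [1.0, 0.012, 0.0], [0.0, -0.0, -1.0]]
ft_force: [-0.1, -0.2, 0.7]
grip_width: 0.552
grasp_force: 0.0
time_s: 19.3
eef_pos: [0.5593, -0.3548, 0.1488]
tool_rot: [[-0.012, 1.0, 0.009], [1.0, 0.013, -0.008], [-0.009, 0.009, -1.0]]
ft_force: [-0.0, 0.4, -0.1]
grip_width: 0.547
grasp_force: 0.0
shift [ 0.6743 -0.2005  0.0012] turn 0 | yaw 0.7 q6 -43.3 t 19.3
```

In the tool's units: 0.19 m / 0.3 = 0.6333, 0.15 m / 0.3 = 0.5.

```bash
echo '{"offsets": [[0.7,0.1,-0.03,0,0],[0.7,0.2333,-0.07,0,0],[0.7,0.3667,-0.11,0,0],[0.7,0.5,-0.15,0,0],[0.7,0.6333,-0.19,0,0]]}' | python3 shift.py >/dev/null
echo '{"offsets": [[0.7,0.1333,-0.04,0,0],[0.7,0.2667,-0.08,0,0],[0.7,0.4,-0.12,0,0],[0.7,0.5333,-0.16,0,0],[0.7,0.6667,-0.2,0,0]]}' | python3 shift.py >/dev/null
echo '{"offsets": [[0.7,0.1333,-0.04,0,0],[0.7,0.2667,-0.08,0,0],[0.7,0.4,-0.12,0,0],[0.7,0.5333,-0.16,0,0],[0.7,0.6667,-0.2,0,0]]}' | python3 shift.py >/dev/null
echo '{"offsets": [[0.7,0.1333,-0.04,0,0],[0.7,0.28,-0.08,0,0],[0.7,0.28,-0.08,0,0],[0.7,0.28,-0.08,0,0]]}' | python3 shift.py
python3 -c "
from h import *
goal(.3505,.317,.036)
im=imaging.camera('top');cv2.imwrite('pics/top5.png',cv2.resize(im[130:260,300:480,::-1],None,fx=3,fy=3))
print([rect('top',c,.029) for c in blobs(im,(0,0,130),(179,70,255),(345,170,438,216))])
im=imaging.camera('side');print([ (np.round(cen(c)),rect('side',c,.06)) for c in blobs(im,(0,0,130),(179,70,255),(290,340,340,375))])"
```

```text
time_s: 20.88
eef_pos: [0.3476, 0.3188, 0.1411]
tool_rot: [[-0.017, 1.0, 0.001], [1.0, 0.017, 0.0], [0.0, 0.001, -1.0]]
ft_force: [0.2, -0.4, 0.4]
grip_width: 0.704
grasp_force: 0.0
shift [-0.0019  0.0028  0.1051] turn 0 | yaw 1.0 q6 27.1 t 20.9
[array([ 556.8, -347.3,  113.3,   35.6,   89.5])]
[(array([318., 362.]), array([352.5, 319.9,  38.2,  36.8,  17.9]))]
```

View pics/top5.png

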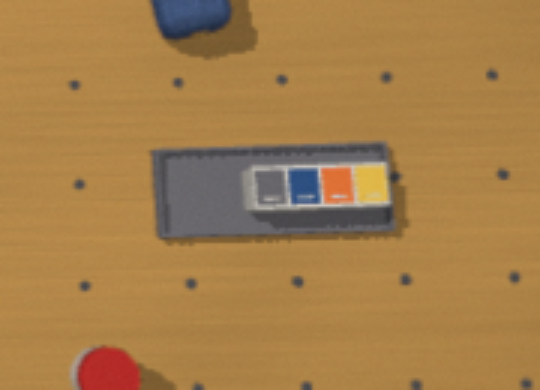

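The pillbox lies flat, lids up, in the right part of the pill tray (crop x 248–392, y 163–228), leaving space on the left for the vial. Next is the vial.

In the tool's units: 0.105 m / 0.3 = 0.35, 0.003 m / 0.3 = 0.01.

```bash
echo '{"offsets": [[0.7,-0.0067,0.01,0.1,0],[0.7,-0.0067,0.01,0.2167,0],[0.7,-0.0067,0.01,0.3,0],[0.7,-0.0067,0.01,0.35,0],[0.7,-0.0067,0.01,0.35,0]]}' | python3 shift.py
echo '{"offsets": [[0,0,0,0,0],[0,0,0,0,0],[0,0,0,0,0],[0,0,0,0,0],[0,0,0,0,0]]}' | python3 shift.py
echo '{"offsets": [[0,0,0,0,0],[0,0,0,-0.0667,0],[0,0,0,-0.2,0],[0,0,0,-0.3333,0],[0,0,0,-0.3333,0]]}' | python3 shift.py
python3 -c "
from h import *
goal(.555,-.266,.14,.7)
im=imaging.camera('side');cv2.imwrite('pics/side6.png',cv2.resize(im[220:384,200:440,::-1],None,fx=3,fy=3))"
```

```text
time_s: 21.4
eef_pos: [0.3512, 0.3129, 0.0336]
tool_rot: [[-0.009, 1.0, -0.005], [1.0, 0.009, -0.003], [-0.003, -0.005, -1.0]]
ft_force: [-0.3, -0.2, -0.4]
grip_width: 0.698
grasp_force: 0.0
time_s: 21.82
eef_pos: [0.3523, 0.3151, 0.0371]
tool_rot: [[-0.012, 1.0, 0.003], [1.0, 0.012, 0.001], [0.001, 0.003, -1.0]]
ft_force: [-0.2, -3.5, 8.0]
grip_width: 0.379
grasp_force: 59.4
time_s: 22.23
eef_pos: [0.3539, 0.3165, 0.1426]
tool_rot: [[-0.013, 1.0, 0.011], [1.0, 0.013, 0.006], [0.006, 0.011, -1.0]]
ft_force: [1.0, 1.0, -0.5]
grip_width: 0.381
grasp_force: 59.6
shift [-0.5851  0.1936  0.0014] turn 0.0 | yaw 0.7 q6 26.7 t 22.2
```

View pics/side6.png

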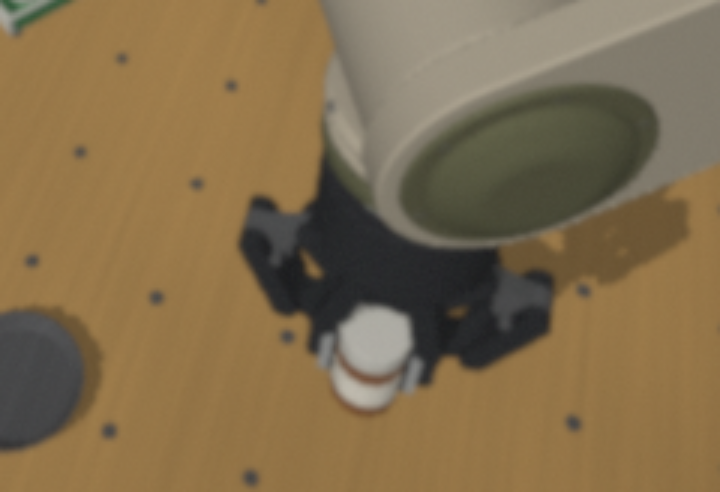

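The vial is held upright between the pads, around (372,355). I'll carry it to the pill tray.

In the tool's units: -0.18 m / 0.3 = -0.6, -0.14 m / 0.3 = -0.4667.

```bash
echo '{"offsets": [[0,-0.1,0.0333,0,0],[0,-0.2167,0.07,0,0],[0,-0.3333,0.11,0,0],[0,-0.4667,0.1533,0,0],[0,-0.6,0.2,0,0]]}' | python3 shift.py >/dev/null
echo '{"offsets": [[0,-0.1267,0.04,0,0],[0,-0.2533,0.0833,0,0],[0,-0.38,0.1233,0,0],[0,-0.5067,0.1667,0,0],[0,-0.6333,0.21,0,0]]}' | python3 shift.py >/dev/null
echo '{"offsets": [[0,-0.1267,0.04,0,0],[0,-0.2533,0.0833,0,0],[0,-0.38,0.1233,0,0],[0,-0.5067,0.1667,0,0],[0,-0.6167,0.21,0,0]]}' | python3 shift.py >/dev/null
echo '{"offsets": [[0,-0.05,0.0133,0,0],[0,-0.1,0.0267,0,0],[0,-0.1,0.0267,0,0],[0,-0.1,0.0267,0,0]]}' | python3 shift.py
python3 -c "
from h import *
goal(.555,-.266,.046,.7)"
```

```text
time_s: 23.87
eef_pos: [0.5519, -0.2664, 0.1348]
tool_rot: [[-0.011, 1.0, -0.001], [1.0, 0.011, 0.001], [0.001, -0.001, -1.0]]
ft_force: [-0.6, -0.8, -1.0]
grip_width: 0.378
grasp_force: 59.6
shift [0.0003 0.0032 0.0888] turn -0.0 | yaw 0.7 q6 -37.5 t 23.9
```

In the tool's units: 0.088 m / 0.3 = 0.2933, 0.082 m / 0.3 = 0.2733.

```bash
echo '{"offsets": [[0,0,0.01,0.1167,0],[0,0,0.01,0.2167,0],[0,0,0.01,0.2733,0],[0,0,0.01,0.2933,0],[0,0,0.01,0.2933,0]]}' | python3 shift.py >/dev/null
echo '{"offsets": [[0,0,0,0.0033,0],[0,0,0,0.0067,0],[0,0,0,0.0067,0]]}' | python3 shift.py
echo '{"offsets": [[0,0,0,0.0033,0],[0,0,0,0.0067,0],[0,0,0,0.0067,0]]}' | python3 shift.py
```

```text
time_s: 24.53
eef_pos: [0.5558, -0.2665, 0.047]
tool_rot: [[-0.012, 1.0, 0.002], [1.0, 0.012, -0.001], [-0.001, 0.002, -1.0]]
ft_force: [-0.1, -1.0, -0.6]
grip_width: 0.376
grasp_force: 59.6
time_s: 24.78
eef_pos: [0.5554, -0.2664, 0.044]
tool_rot: [[-0.012, 1.0, 0.0], [1.0, 0.012, -0.0], [-0.0, 0.0, -1.0]]
ft_force: [-0.6, 0.0, -0.4]
grip_width: 0.382
grasp_force: 59.6
```

Contact is expected near 0.040.

In the tool's units: 0.002 m / 0.3 = 0.0067, 0.001 m / 0.3 = 0.0033.

```bash
echo '{"offsets": [[0,0,0,0.0033,0],[0,0,0,0.0067,0],[0,0,0,0.0067,0]]}' | python3 shift.py
echo '{"offsets": [[0,0,0,0.0033,0],[0,0,0,0.0067,0],[0,0,0,0.0067,0]]}' | python3 shift.py
```

```text
time_s: 25.03
eef_pos: [0.5553, -0.2664, 0.0416]
tool_rot: [[-0.012, 1.0, -0.0], [1.0, 0.012, 0.0], [0.0, -0.0, -1.0]]
ft_force: [0.0, 1.4, -1.3]
grip_width: 0.377
grasp_force: 59.6
time_s: 25.28
eef_pos: [0.5554, -0.2665, 0.0402]
tool_rot: [[-0.012, 1.0, 0.0], [1.0, 0.012, -0.0], [-0.0, 0.0, -1.0]]
ft_force: [-1.0, 0.5, 2.4]
grip_width: 0.379
grasp_force: 59.9
```

Contact. I'll release, lift, go above the jar and look.

```bash
echo '{"offsets": [[0.55,0,0,0,0],[0.55,0,0,0,0],[0.55,0,0,0,0],[0.55,0,0,0,0]]}' | python3 shift.py
echo '{"offsets": [[0.55,0,0,-0.0333,0],[0.55,0,0,-0.1333,0],[0.55,0,0,-0.2667,0],[0.55,0,0,-0.3333,0],[0.55,0,0,-0.3333,0]]}' | python3 shift.py
python3 -c "
from h import *
goal(.4118,-.1755,.13)"
```

```text
time_s: 25.62
eef_pos: [0.5554, -0.2664, 0.0397]
tool_rot: [[-0.012, 1.0, -0.0], [1.0, 0.012, 0.0], [0.0, -0.0, -1.0]]
ft_force: [-0.5, -0.5, -0.5]
grip_width: 0.547
grasp_force: 0.0
time_s: 26.03
eef_pos: [0.557, -0.2675, 0.1458]
tool_rot: [[-0.012, 1.0, 0.008], [1.0, 0.013, -0.006], [-0.006, 0.008, -1.0]]
ft_force: [0.1, 0.1, 0.1]
grip_width: 0.548
grasp_force: 0.0
shift [ 0.0939 -0.1442  0.0141] turn 0 | yaw 0.7 q6 -37.3 t 26.0
```

In the tool's units: -0.145 m / 0.3 = -0.4833, -0.125 m / 0.3 = -0.4167.

```bash
echo '{"offsets": [[0.95,0.0667,-0.1,0,0],[0.95,0.1333,-0.2,0,0],[0.95,0.2,-0.3167,0,0],[0.95,0.2667,-0.4167,0,0],[0.95,0.3167,-0.4833,0,0]]}' | python3 shift.py >/dev/null
echo '{"offsets": [[0.95,0,0,0,0],[0.95,0,0,0,0],[0.95,0,0,0,0]]}' | python3 shift.py
python3 -c "
from h import *
im=imaging.camera('side');cv2.imwrite('pics/side7.png',cv2.resize(im[80:230,190:400,::-1],None,fx=3,fy=3))
c=blobs(im,(165,100,50),(179,255,255),(310,145,360,190))
print([rect('side',k,.042) for k in c])
goal(.4118,-.1755,.031)"
```

```text
time_s: 26.7
eef_pos: [0.4099, -0.1738, 0.1401]
tool_rot: [[-0.012, 1.0, 0.001], [1.0, 0.012, -0.001], [-0.001, 0.001, -1.0]]
ft_force: [1.1, -0.6, 1.4]
grip_width: 0.951
grasp_force: 0.0
[]
shift [-0.0015  0.0017  0.1089] turn 0 | yaw 0.7 q6 -39.0 t 26.8
```

View pics/side7.png

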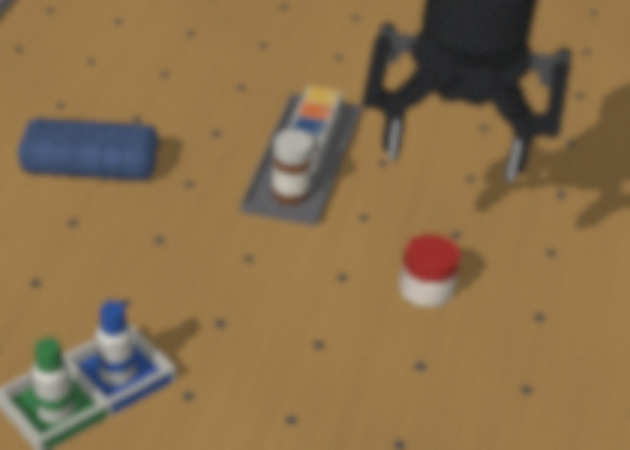

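The vial stands in the pill tray at (291,165), clear of the pillbox and the wall. The jar lid centre is at crop (432,257), which is pixel (334,165.7).

The manual's scale: shifts go in shares of 0.3 m and turns go in shares of 60 degrees. Converting my numbers, 0.109 m / 0.3 = 0.3633, 0.095 m / 0.3 = 0.3167.

```bash
python3 -c "
from h import *
print(cast('side',[(334,165.7)],.042))"
echo '{"offsets": [[0.95,-0.0033,0.0067,0.1,0],[0.95,-0.0033,0.0067,0.2167,0],[0.95,-0.0033,0.0067,0.3167,0],[0.95,-0.0033,0.0067,0.3633,0],[0.95,-0.0033,0.0067,0.3633,0]]}' | python3 shift.py
echo '{"offsets": [[0,0,0,0,0],[0,0,0,0,0],[0,0,0,0,0],[0,0,0,0,0],[0,0,0,0,0]]}' | python3 shift.py
echo '{"offsets": [[0,0,0,0,0],[0,0,0,-0.0667,0],[0,0,0,-0.2,0],[0,0,0,-0.3333,0],[0,0,0,-0.3333,0]]}' | python3 shift.py
python3 -c "
from h import *
goal(.5455,.338,.13)"
```

```text
[[ 0.41187367 -0.16968721  0.042     ]]
time_s: 27.17
eef_pos: [0.4108, -0.174, 0.028]
tool_rot: [[-0.012, 1.0, -0.004], [1.0, 0.012, 0.003], [0.003, -0.004, -1.0]]
ft_force: [-0.4, 0.4, -0.6]
grip_width: 0.947
grasp_force: 0.0
time_s: 27.58
eef_pos: [0.412, -0.1747, 0.0322]
tool_rot: [[-0.012, 1.0, 0.003], [1.0, 0.012, -0.002], [-0.002, 0.003, -1.0]]
ft_force: [-0.5, 0.0, 6.0]
grip_width: 0.524
grasp_force: 61.0
time_s: 28.0
eef_pos: [0.4135, -0.1758, 0.1376]
tool_rot: [[-0.013, 1.0, 0.01], [1.0, 0.013, -0.008], [-0.008, 0.01, -1.0]]
ft_force: [2.0, -0.4, 0.2]
grip_width: 0.519
grasp_force: 61.4
shift [0.5121 0.1384 0.0049] turn 0 | yaw 0.7 q6 -38.9 t 28.0
```

In the tool's units: 0.18 m / 0.3 = 0.6, 0.03 m / 0.3 = 0.1.

```bash
echo '{"offsets": [[0,0.1,0.0267,0,0],[0,0.2167,0.06,0,0],[0,0.3333,0.09,0,0],[0,0.4667,0.1267,0,0],[0,0.6,0.1633,0,0]]}' | python3 shift.py >/dev/null
echo '{"offsets": [[0,0.1267,0.0333,0,0],[0,0.2533,0.0667,0,0],[0,0.38,0.1,0,0],[0,0.5067,0.1333,0,0],[0,0.6333,0.17,0,0]]}' | python3 shift.py >/dev/null
echo '{"offsets": [[0,0.1167,0.0333,0,0],[0,0.2333,0.0667,0,0],[0,0.35,0.1,0,0],[0,0.4167,0.1133,0,0],[0,0.4733,0.1267,0,0]]}' | python3 shift.py >/dev/null
echo '{"offsets": [[0,0,0,0,0],[0,0,0,0,0]]}' | python3 shift.py
python3 -c "
from h import *
goal(.5455,.338,.044)
for n,b in(('top',(120,260,70,250)),('side',(250,384,110,310))): cv2.imwrite(f'pics/{n}8.png',cv2.resize(imaging.camera(n)[b[0]:b[1],b[2]:b[3],::-1],None,fx=3,fy=3))"
```

```text
time_s: 29.42
eef_pos: [0.5426, 0.3399, 0.1309]
tool_rot: [[-0.014, 1.0, 0.0], [1.0, 0.014, -0.0], [-0.0, 0.0, -1.0]]
ft_force: [-1.1, 0.5, -1.9]
grip_width: 0.521
grasp_force: 61.4
shift [-0.0019  0.0028  0.0869] turn 0 | yaw 0.8 q6 20.7 t 29.4
```

View pics/side8.png

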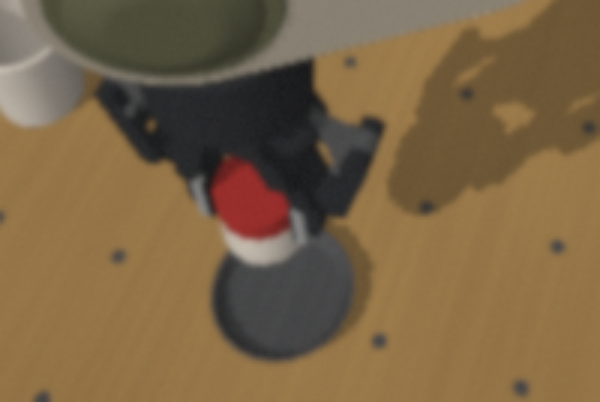

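The jar is level in the grip, just above the dish, which is at crop (283,295). The cup is well to the left. I'll lower it.

In the tool's units: 0.09 m / 0.3 = 0.3, 0.088 m / 0.3 = 0.2933.

```bash
echo '{"offsets": [[0,-0.0067,0.01,0.1167,0],[0,-0.0067,0.01,0.2167,0],[0,-0.0067,0.01,0.2733,0],[0,-0.0067,0.01,0.2933,0],[0,-0.0067,0.01,0.3,0]]}' | python3 shift.py >/dev/null
echo '{"offsets": [[0,0,0,0.0033,0],[0,0,0,0.0067,0],[0,0,0,0.0067,0]]}' | python3 shift.py
echo '{"offsets": [[0,0,0,0.0033,0],[0,0,0,0.0067,0],[0,0,0,0.0067,0]]}' | python3 shift.py
```

```text
time_s: 30.18
eef_pos: [0.5465, 0.3376, 0.0401]
tool_rot: [[-0.012, 1.0, 0.002], [1.0, 0.012, 0.001], [0.001, 0.002, -1.0]]
ft_force: [0.3, -0.6, -0.7]
grip_width: 0.52
grasp_force: 61.4
time_s: 30.43
eef_pos: [0.5459, 0.3376, 0.037]
tool_rot: [[-0.012, 1.0, 0.0], [1.0, 0.012, 0.0], [0.0, 0.0, -1.0]]
ft_force: [-0.1, -0.1, -1.3]
grip_width: 0.519
grasp_force: 61.4
```

In the tool's units: 0.002 m / 0.3 = 0.0067, 0.001 m / 0.3 = 0.0033.

```bash
echo '{"offsets": [[0,0,0,0.0033,0],[0,0,0,0.0067,0],[0,0,0,0.0067,0]]}' | python3 shift.py
echo '{"offsets": [[0,0,0,0.0033,0],[0,0,0,0.0033,0]]}' | python3 shift.py
```

```text
time_s: 30.68
eef_pos: [0.546, 0.3376, 0.0353]
tool_rot: [[-0.012, 1.0, 0.0], [1.0, 0.012, 0.0], [0.0, 0.0, -1.0]]
ft_force: [-2.3, 0.0, 3.9]
grip_width: 0.519
grasp_force: 61.7
time_s: 30.85
eef_pos: [0.546, 0.3376, 0.0352]
tool_rot: [[-0.012, 1.0, 0.001], [1.0, 0.012, 0.0], [0.0, 0.001, -1.0]]
ft_force: [-5.0, -1.8, 11.3]
grip_width: 0.519
grasp_force: 62.6
```

In the tool's units: -0.16 m / 0.3 = -0.5333, -0.15 m / 0.3 = -0.5.

```bash
echo '{"offsets": [[0.68,0,0,0,0],[0.68,0,0,0,0],[0.68,0,0,0,0],[0.68,0,0,0,0]]}' | python3 shift.py
echo '{"offsets": [[0.68,0,0,-0.0333,0],[0.68,0,0,-0.1333,0],[0.68,0,0,-0.2667,0],[0.68,0,0,-0.4,0],[0.68,0,0,-0.5333,0]]}' | python3 shift.py >/dev/null
echo '{"offsets": [[0.68,0.0667,-0.1,0,0],[0.68,0.1333,-0.2,0,0],[0.68,0.2,-0.3,0,0],[0.68,0.2667,-0.4,0,0],[0.68,0.3333,-0.5,0,0]]}' | python3 shift.py >/dev/null
echo '{"offsets": [[0.68,0.0667,-0.1,0,0],[0.68,0.1333,-0.2,0,0],[0.68,0.2,-0.2667,0,0],[0.68,0.2,-0.2667,0,0],[0.68,0.2,-0.2667,0,0]]}' | python3 shift.py
python3 -c "
from h import *
a=imaging.camera('top');b=imaging.camera('side')
cv2.imwrite('pics/end.png',np.vstack([a[60:320,:,::-1],b[90:384,:,::-1]]))"
```

```text
time_s: 31.18
eef_pos: [0.5459, 0.3375, 0.0335]
tool_rot: [[-0.012, 1.0, -0.0], [1.0, 0.012, -0.0], [-0.0, -0.0, -1.0]]
ft_force: [-0.6, -0.4, -0.2]
grip_width: 0.682
grasp_force: 0.0
time_s: 32.43
eef_pos: [0.3129, 0.4954, 0.1945]
tool_rot: [[-0.015, 1.0, 0.001], [1.0, 0.015, 0.0], [0.0, 0.001, -1.0]]
ft_force: [1.0, -0.1, 0.0]
grip_width: 0.68
grasp_force: 0.0
```

View pics/end.png

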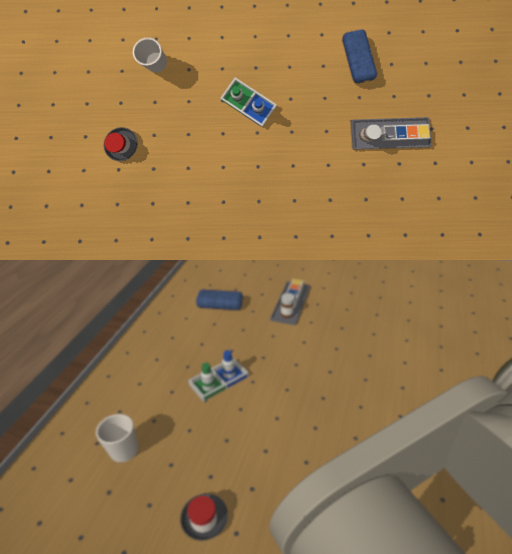

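Both views show every item upright or flat in its own place: the jar in the dish at (115,143) with its lean explained by parallax, the bottles in their bays, and the vial and pillbox in the pill tray. The cup and case have not moved and the robot is clear.

```bash
python3 -c "
from h import *
print(cast('top',[(115,203)],.045)); print(robot.job_done())"
```

```text
[[0.54197981 0.33354179 0.045     ]]
the job is handed in; nothing more can be done
None
```

I handed the job in after about 33 s of robot time: both eyedrop bottles, the pillbox, the vial and the jar are in their asked places, and the cup and glasses case were left where they were.

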